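# Sort the polishing-paste syringes and empty the scrap scoop

### The arm

A 6-joint arm with a two-finger parallel gripper is mounted at the origin on a cart in front of the work surface, level with it; the furniture and walls round the work are solid. World frame = base frame: x ahead of the robot, y to its left, z up, the work surface at z = 0. Lengths are in m, angles in rad, forces in N, time in s.
With the tool pointing down it reaches from about 0.275 to 0.875 m from the base axis. Payload 12.5 kg.
Tool frame: the origin (TCP) lies on the centre line of the jaws, within the pads' length; the fingertips stand r.finger_overhang ahead of it and the grasp point (between the pads) lies 3 mm ahead of it (r.finger_overhang is the distance from the TCP to the fingertips, in m); z points along the fingers, y is the direction in which the jaws open and shut (so a half turn about z gives the same grasp; the last joint's range is limited). The gripper opens to 85 mm and grips with 20 to 120 N. Pads are 22 mm wide; open, the fingers measure 114 mm over their backs; the gripper's body (76 mm by 85 mm) begins 54 mm behind the grasp point. The pads swing forward as they close: fully open they stand 13 mm farther back than shut.
Start: joints at [-1.191, 0.351, 1.652, -0, 1.139, -0.085], TCP at [0.247, -0.492, 0.253] pointing down, gripper open.
Joint ranges: [-2.75, 2.75], [-0.79, 2.1], [0.01, 2.65], [-1.57, 4.71], [0.07, 3.14], [-2.87, 2.87]. Speed limits (rad/s): [2.22, 2.22, 2.79, 3.14, 3.14, 3.14].

### API

Orientations are given as a unit quaternion [x, y, z, w].
In Python, from cell import r, optics gives the robot as it stands. The module is installed in compiled form; this text tells all that it offers. Calls block until the motion is done:
- r.move_to(position, orientation): joint-space move of the TCP to a pose.
- r.move_linear(position, rot=None, vel=0.15): straight line of the TCP; rot=None keeps the orientation; vel is the mean speed in m/s.
- r.set_joints(angles): joint-space move.
- r.set_gripper(opening, squeeze=None): opening from 0.0 (shut) to 1.0 (fully open); squeeze is the grip in N (None keeps the last); returns when the fingers have stopped.
- r.sleep(seconds).
- r.inverse_kinematics(position, orientation): joint angles nearest the present ones, or None.
- optics.get_image(name): name is "scene" or "top"; returns a dict with "pixels" (400x640x3 uint8, red, green, blue), "depth" (400x640 float32, m along the optical axis (not along the pixel's ray), 0 where there is no reading), "fx", "fy", "cx", "cy" (pixels), "camera_from_world" (4x4, takes a point from world to camera coordinates). Camera axes: x right, y down, z forward; pixel columns grow to the right and rows downward; lengths in m; the calibration is good to about 2 mm. A picture is of the moment at which its call begins.
A pose or a line that the arm cannot do raises r.PlanningError and nothing moves.
- r.hand_in(): hands the job in, once; it reports no verdict.
Readings, each from a call of its own:
- r.current_t(): time.
- r.current_q(): joint angles.
- r.current_qvel(): joint speeds.
- r.current_effort(): joint torques, N m.
- r.current_tool_pos(): TCP position.
- r.current_ee_rot(): TCP orientation.
- r.current_contact_force(): force on the tool from outside, world axes, zero at the start.
- r.current_torque(): the same for the moment, N m.
- r.current_opening(): opening from 0.0 (shut) to 1.0 (fully open).
Only numpy, scipy, OpenCV 4.12 (cv2) and the standard library are available. Lean on these libraries where they do the work, as an engineer would, in place of code of your own. Each camera call takes 0.05 s, during which the arm holds its last target. There are 200 camera calls.

### The job

Clear up after polishing. Lay every syringe whose plunger is still pulled out (paste left) in a notch of its own in the aluminium rack, and put every empty one, plunger pushed fully in, into the steel scoop with the scrap mounts; once all the empties are in it, tip the scoop out into the grey waste bin and set it down empty and level where it stood. Grip the thin syringe barrels gently (no more than 20 N), do not shift any plunger, and leave the glass dish and the beaker alone.

Things in the scene. Friction and masses are not known exactly. Their poses are not given: they have to be found in the camera images.
- syringe_0: paste syringe (may be absent), 40 g: cream barrel 16 mm in diameter, 60 mm long; grasp there, it cracks if gripped with much over 20 N. Origin on the axis at the middle of the barrel; x runs along the axis, nozzle to plunger. Cap ends at x = -44 mm; finger flange 26 mm wide, 18 high at x = 30 to 33 mm, with flats: it lies without rolling, axis 9 mm up
- plunger_0 (a joint): how far the plunger of syringe_0 stands out, m: 0 to 0.003 is pushed fully in (empty: the thumb disc ends 38 mm behind the barrel's middle), more than 0.02 is pulled out (paste left; at most 0.042). It slides stiffly, at 3 N, and stays where it is
- syringe_1: paste syringe (may be absent), 40 g: cream barrel 16 mm in diameter, 60 mm long; grasp there, it cracks if gripped with much over 20 N. Origin on the axis at the middle of the barrel; x runs along the axis, nozzle to plunger. Cap ends at x = -44 mm; finger flange 26 mm wide, 18 high at x = 30 to 33 mm, with flats: it lies without rolling, axis 9 mm up
- plunger_1 (a joint): how far the plunger of syringe_1 stands out, m: 0 to 0.003 is pushed fully in (empty: the thumb disc ends 38 mm behind the barrel's middle), more than 0.02 is pulled out (paste left; at most 0.042). It slides stiffly, at 3 N, and stays where it is
- syringe_2: paste syringe (may be absent), 40 g: cream barrel 16 mm in diameter, 60 mm long; grasp there, it cracks if gripped with much over 20 N. Origin on the axis at the middle of the barrel; x runs along the axis, nozzle to plunger. Cap ends at x = -44 mm; finger flange 26 mm wide, 18 high at x = 30 to 33 mm, with flats: it lies without rolling, axis 9 mm up
- plunger_2 (a joint): how far the plunger of syringe_2 stands out, m: 0 to 0.003 is pushed fully in (empty: the thumb disc ends 38 mm behind the barrel's middle), more than 0.02 is pulled out (paste left; at most 0.042). It slides stiffly, at 3 N, and stays where it is
- syringe_3: paste syringe (may be absent), 40 g: cream barrel 16 mm in diameter, 60 mm long; grasp there, it cracks if gripped with much over 20 N. Origin on the axis at the middle of the barrel; x runs along the axis, nozzle to plunger. Cap ends at x = -44 mm; finger flange 26 mm wide, 18 high at x = 30 to 33 mm, with flats: it lies without rolling, axis 9 mm up
- plunger_3 (a joint): how far the plunger of syringe_3 stands out, m: 0 to 0.003 is pushed fully in (empty: the thumb disc ends 38 mm behind the barrel's middle), more than 0.02 is pulled out (paste left; at most 0.042). It slides stiffly, at 3 N, and stays where it is
- syringe_4: paste syringe (may be absent), 40 g: cream barrel 16 mm in diameter, 60 mm long; grasp there, it cracks if gripped with much over 20 N. Origin on the axis at the middle of the barrel; x runs along the axis, nozzle to plunger. Cap ends at x = -44 mm; finger flange 26 mm wide, 18 high at x = 30 to 33 mm, with flats: it lies without rolling, axis 9 mm up
- plunger_4 (a joint): how far the plunger of syringe_4 stands out, m: 0 to 0.003 is pushed fully in (empty: the thumb disc ends 38 mm behind the barrel's middle), more than 0.02 is pulled out (paste left; at most 0.042). It slides stiffly, at 3 N, and stays where it is
- syringe_5: paste syringe (may be absent), 40 g: cream barrel 16 mm in diameter, 60 mm long; grasp there, it cracks if gripped with much over 20 N. Origin on the axis at the middle of the barrel; x runs along the axis, nozzle to plunger. Cap ends at x = -44 mm; finger flange 26 mm wide, 18 high at x = 30 to 33 mm, with flats: it lies without rolling, axis 9 mm up
- plunger_5 (a joint): how far the plunger of syringe_5 stands out, m: 0 to 0.003 is pushed fully in (empty: the thumb disc ends 38 mm behind the barrel's middle), more than 0.02 is pulled out (paste left; at most 0.042). It slides stiffly, at 3 N, and stays where it is
- syringe_6: paste syringe (may be absent), 40 g: cream barrel 16 mm in diameter, 60 mm long; grasp there, it cracks if gripped with much over 20 N. Origin on the axis at the middle of the barrel; x runs along the axis, nozzle to plunger. Cap ends at x = -44 mm; finger flange 26 mm wide, 18 high at x = 30 to 33 mm, with flats: it lies without rolling, axis 9 mm up
- plunger_6 (a joint): how far the plunger of syringe_6 stands out, m: 0 to 0.003 is pushed fully in (empty: the thumb disc ends 38 mm behind the barrel's middle), more than 0.02 is pulled out (paste left; at most 0.042). It slides stiffly, at 3 N, and stays where it is
- rack: aluminium syringe rack, fixed, 75 x 207 mm, 52 mm high. Origin: centre of its underside. Four free V notches along x, at y = -69, -23, 23, 69 mm; a syringe lies in one on two 5 mm thick rails at x = -18.5 and 18.5 mm, barrel middle at x = 0, axis about 51 mm up. Between the rails (32 mm clear) the fingers have room beside the barrel down to 8 mm
- tray: steel scrap scoop, 134 (x) x 120 (y) mm, about 0.3 kg, holds three scrap mounts. Origin: centre of its underside. Polished floor 3 mm thick; walls 30 mm high at the back (+x) and sides, 20 mm at the sides near the mouth; no wall at the -x end, the mouth. Parts begin to slide on its floor at about 20 degrees of tilt
- tray_tab (a point): grip point of the scoop: centre of its upright orange plastic grip tab behind the back wall, 71 mm behind (+x) and 50 mm above the tray's origin; the tab is 8 mm thick (along x), 56 mm wide (y), its top at 69 mm. Axes as the tray's
- tray_mouth (a point): middle of the floor's edge at the open mouth, 67 mm in front (-x) of the tray's origin and 3 mm above it
- scrap_0: scrap specimen mount in the scoop: a resin puck 30 mm in diameter, 16 mm high, black. Origin at the centre of its underside
- scrap_1: scrap specimen mount in the scoop: a resin puck 30 mm in diameter, 19 mm high, green. Origin at the centre of its underside
- scrap_2: scrap specimen mount in the scoop: a resin puck 30 mm in diameter, 16 mm high, blue. Origin at the centre of its underside
- bin: grey plastic waste bin, open at the top, fixed, 165 x 165 mm, 85 mm high, walls and floor 4 mm. Origin at the centre of its underside; its front (white label) looks to -x
- petri_dish: bystander, to be left alone: glass dish, 64 mm in diameter, 14 mm high; origin at the centre of its underside
- beaker: bystander, to be left alone: glass beaker, 55 mm in diameter, 71 mm high; origin at the centre of its underside

How it is judged:
By the outcome, as a careful person would: the job done as asked, in the order asked, and still so for the second after the job is handed in, with the robot touching nothing.
Of syringe_0, syringe_1, syringe_2, syringe_3, syringe_4, syringe_5, syringe_6 only 5 to 6 are there at a start; the rules pass over those that are not, and their reading is None.
At some moment in a run one of syringe_0, syringe_1, syringe_2, syringe_3, syringe_4, syringe_5, syringe_6 may be knocked a few centimetres aside while the robot is not near it.
It also fails if it takes over 210 s, if anything falls off the work surface, if the arm or the gripper's body presses on something with over 40 N, if the wrist force passes 120 N, or if a joint passes its speed limit or range.

## Working session

There is one attempt and no reset: what is moved stays moved. The work goes in short steps, each a Python script; the robot and the scene stay as the last script left them, time stands still between calls to the robot, and variables do not carry over. Pictures are saved under pics/ and viewed, about 12 in all and at most 16, crops included, and the job is handed in when it is done.

```bash
mkdir -p pics
python3 - <<'E'
from cell import r,optics
import cv2,numpy as np
for n in("scene","top"):
    d=optics.get_image(n); cv2.imwrite(f"pics/{n}0.png",d["pixels"][:,:,::-1]); np.savez(f"{n}0.npz",**d)
    print(n,d["fx"],d["fy"],d["cx"],d["cy"],np.linalg.inv(d["camera_from_world"]).round(3).tolist())
print(r.finger_overhang,r.current_ee_rot(),r.current_t())
E
```

```text
scene 418.29446793679244 418.29446793679244 322.2175749614166 200.4401110914113 [[-0.583, -0.467, 0.665, -0.186], [-0.812, 0.328, -0.482, 0.544], [0.007, -0.821, -0.571, 0.714], [0.0, 0.0, 0.0, 1.0]]
top 361.50859451045983 361.50859451045983 319.749740387015 194.7916095914383 [[-0.016, -0.998, 0.052, 0.521], [-1.0, 0.016, 0.007, 0.016], [-0.008, -0.052, -0.999, 1.003], [0.0, 0.0, 0.0, 1.0]]
0.022 [ 9.73114962e-01  2.30319329e-01 -8.56317122e-05 -5.18847505e-04] 0.1
```

View pics/top0.png

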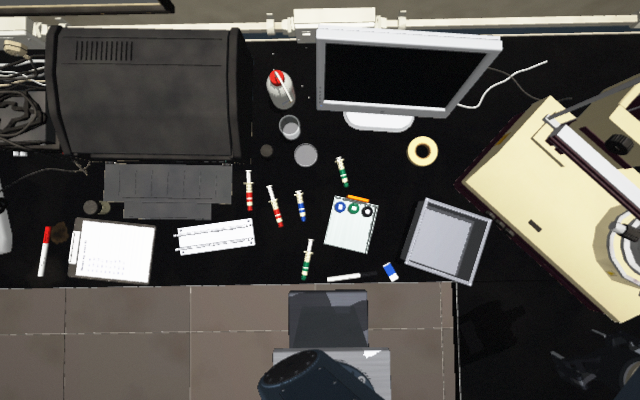

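View pics/scene0.png

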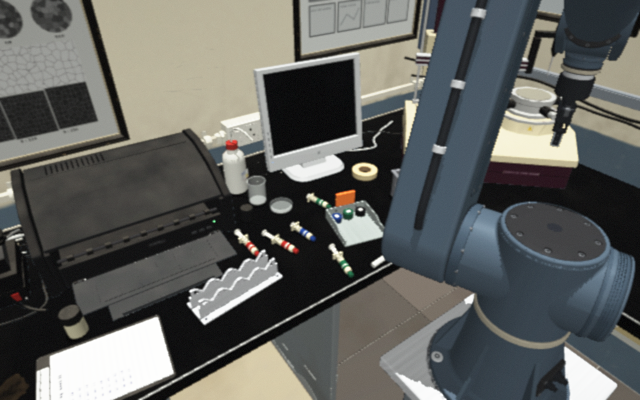

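Run:
```python
import cv2
a=cv2.imread("pics/top0.png")
cv2.imwrite("pics/c1.png",cv2.resize(a[148:288,168:368],None,fx=4,fy=4,interpolation=cv2.INTER_CUBIC))
a=cv2.imread("pics/scene0.png")
cv2.imwrite("pics/c2.png",cv2.resize(a[170:325,180:400],None,fx=3.6,fy=3.6,interpolation=cv2.INTER_CUBIC))
```

```text
(no output)
```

View pics/c1.png

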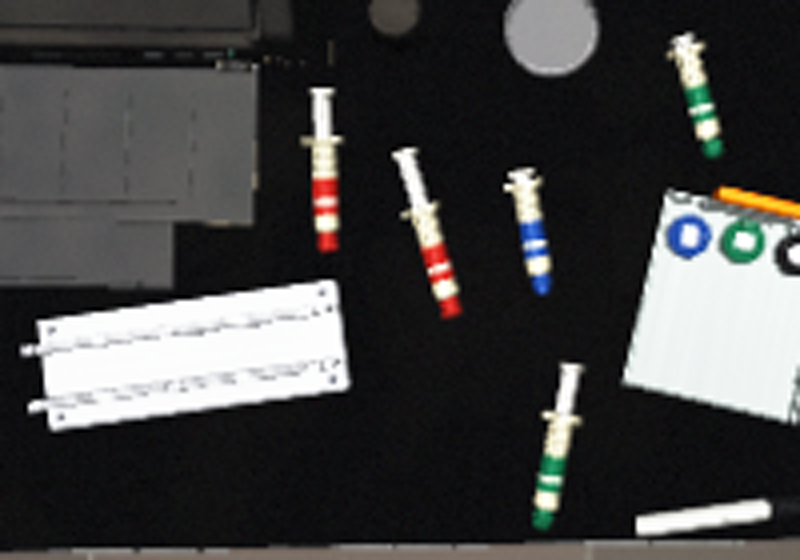

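View pics/c2.png

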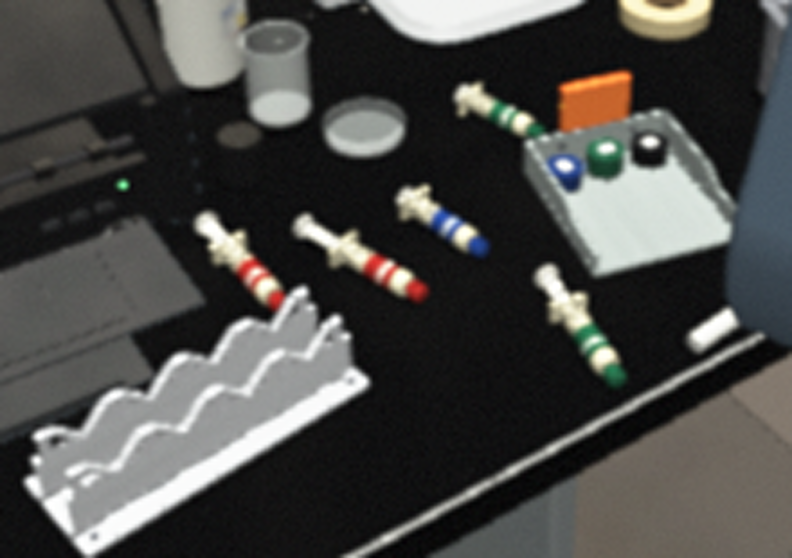

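```bash
cat > h.py <<'E'
import cv2, numpy as np
from scipy.spatial.transform import Rotation as R
def world(d,uv,z):
    """pixel(s) -> world point(s) on the plane at height z"""
    uv=np.atleast_2d(uv).astype(float); T=np.linalg.inv(d["camera_from_world"])
    ray=np.c_[(uv[:,0]-d["cx"])/d["fx"],(uv[:,1]-d["cy"])/d["fy"],np.ones(len(uv))]@T[:3,:3].T
    return T[:3,3]+ray*((z-T[2,3])/ray[:,2])[:,None]
def syringes(d,roi=(228,362,150,284)):
    """list of (middle xy, axis angle nozzle->plunger, length)"""
    img=d["pixels"]; hsv=cv2.cvtColor(np.ascontiguousarray(img),cv2.COLOR_RGB2HSV)
    m=(hsv[...,2]>85).astype(np.uint8); k=np.zeros_like(m); u0,u1,v0,v1=roi; k[v0:v1,u0:u1]=1
    n,lab,st,_=cv2.connectedComponentsWithStats(m,connectivity=8); out=[]
    for i in range(1,n):
        if not 45<st[i,4]<330: continue
        v,u=np.nonzero((lab==i)&(k>0))
        if len(u)<45: continue
        w=world(d,np.c_[u,v],0.009)[:,:2]; sat=hsv[v,u,1]>140
        if sat.sum()<12: continue
        c=w.mean(0); ax=np.linalg.svd(w-c)[2][0]
        if ax@(w[sat].mean(0)-c)>0: ax=-ax
        s=(w-c)@ax; wid=np.ptp((w-c)@[-ax[1],ax[0]])
        L=np.ptp(s)
        if not 0.07<L<0.14 or wid>0.04: continue
        mid=c+ax*(s.min()-0.001+0.044)   # cap end + 44 mm
        out.append((mid,np.arctan2(ax[1],ax[0]),L,len(u)))
    return out
E
python3 - <<'E'
from h import *
d=dict(np.load("top0.npz")); s=dict(np.load("scene0.npz"))
for x in syringes(d): print(np.round(x[0],3),round(np.degrees(x[1]),1),round(x[2],3),x[3])
c=np.array([[38,320],[337,281],[349,388],[52,431]])/4+[168,148]
W=world(d,c-.5,0.003)[:,:2];print("rack corners",W.round(3).tolist(),W.mean(0))
def cloud(d):
    v,u=np.nonzero(d["depth"]>0);z=d["depth"][v,u];T=np.linalg.inv(d["camera_from_world"])
    P=np.c_[(u-d["cx"])/d["fx"]*z,(v-d["cy"])/d["fy"]*z,z]@T[:3,:3].T+T[:3,3];return P,np.c_[u,v]
for nm,D in(("top",d),("scene",s)):
    P,uv=cloud(D)
    k=(abs(P[:,0]-W.mean(0)[0])<.1)&(abs(P[:,1]-W.mean(0)[1])<.14)&(P[:,2]>.03)&(P[:,2]<.08)
    q=P[k]; print(nm,"rack hi",k.sum(),q.mean(0).round(3), P[k][:,2].max())
    if k.sum()>10:
        r=cv2.minAreaRect(q[:,:2].astype(np.float32)*1000);print(r)
    px=D["pixels"][uv[:,1],uv[:,0]].astype(int)
    o=(px[:,0]>180)&(px[:,1]>80)&(px[:,1]<170)&(px[:,2]<70)&(abs(P[:,0]-.5)<.3)&(abs(P[:,1])<.3)
    print("tab",o.sum(),P[o].mean(0).round(3),P[o].max(0).round(3),P[o].min(0).round(3))
    if nm=="top": 
        W2=world(D,uv[o],.069)[:,:2];print(W2.mean(0),cv2.minAreaRect(W2.astype(np.float32)*1000))
# bin rim and tray by depth
P,uv=cloud(d)
k=(P[:,2]>.075)&(P[:,2]<.095)&(abs(P[:,0]-.4)<.12)&(P[:,1]<-.2)&(P[:,1]>-.48)
print("bin",k.sum(),cv2.minAreaRect(P[k][:,:2].astype(np.float32)*1000))
k=(P[:,2]>.0)&(P[:,2]<.04)&(abs(P[:,0]-.44)<.1)&(P[:,1]<.0)&(P[:,1]>-.17)&(d["pixels"].min(2)[uv[:,1],uv[:,0]]>120)
print("tray",k.sum(),cv2.minAreaRect(P[k][:,:2].astype(np.float32)*1000))
a=cv2.imread("pics/top0.png")
cv2.imwrite("pics/c3.png",cv2.resize(a[180:295,310:500],None,fx=4.2,fy=4.2,interpolation=cv2.INTER_CUBIC))
E
```

```text
[ 0.638 -0.04 ] 14.1 0.085 180
[0.577 0.218] 2.3 0.111 240
[0.529 0.143] 16.2 0.12 252
[0.544 0.075] 9.9 0.087 193
[0.387 0.063] -11.7 0.111 230
rack corners [[0.489, 0.419], [0.513, 0.211], [0.439, 0.204], [0.413, 0.409]] [0.4637712 0.3105801]
top rack hi 327 [0.466 0.31  0.047] 0.05710085547172339
((472.9720458984375, 323.022216796875), (229.95436096191406, 83.057373046875), 89.09162139892578)
tab 32 [ 0.558 -0.073  0.059] [0.568 0.148 0.073] [ 0.533 -0.111  0.001]
[ 0.55720221 -0.07254214] ((551.9051513671875, 19.721839904785156), (21.568628311157227, 244.3623504638672), 3.984766960144043)
scene rack hi 1199 [0.463 0.316 0.041] 0.056801959273408476
((472.8804931640625, 325.7469177246094), (83.55088806152344, 230.9932403564453), 0.008032294921576977)
tab 200 [ 0.562 -0.077  0.049] [ 0.652 -0.048  0.07 ] [ 0.549 -0.167 -0.002]
bin 1059 ((442.43365478515625, -338.1754150390625), (255.96229553222656, 193.51710510253906), 70.32201385498047)
tray 1803 ((440.2164306640625, -84.89098358154297), (198.86521911621094, 168.32318115234375), 0.4321630597114563)
```

View pics/c3.png

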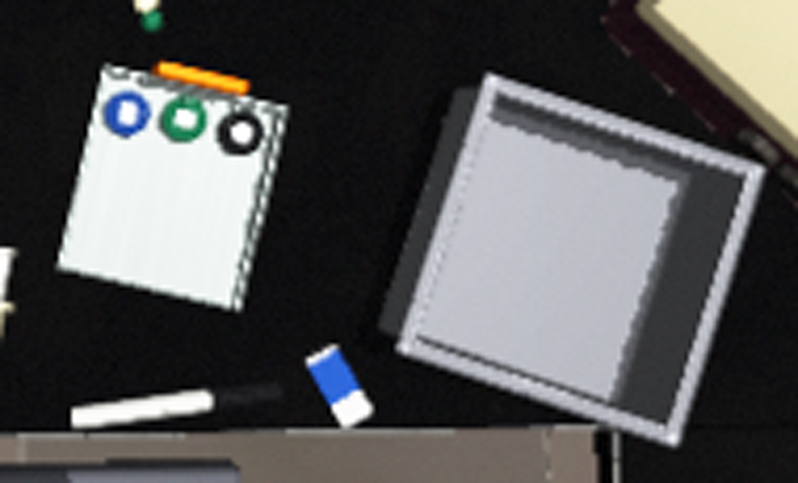

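Run:
```python
from h import *
d=dict(np.load("top0.npz"))
f=lambda p,z:world(d,np.atleast_2d(p)/4.2+[310,180]-.5,z)[:,:2]
m=f([[60,268],[238,310]],.003);t=f([[156,67],[248,87],[202,78]],.069)
print("mouth",m.mean(0),np.linalg.norm(m[0]-m[1]),"tab",t)
v=t[2]-m.mean(0);print(np.linalg.norm(v),np.degrees(np.arctan2(v[1],v[0])))
b=f([[487,72],[766,170],[676,444],[400,350]],.085);print("bin",b,b.mean(0),[np.linalg.norm(b[i]-b[i-1]) for i in range(4)])
p=f([[127,112],[184,118],[241,132]],.017);print("pucks",p)
# desk edge
print(f([[200,430]],0))
# orange refined
hsv=cv2.cvtColor(d["pixels"],cv2.COLOR_RGB2HSV)[185:210,340:375];k=(hsv[...,1]>170)&(hsv[...,0]>8)&(hsv[...,0]<22)&(hsv[...,2]>120)
vv,uu=np.nonzero(k);w=world(d,np.c_[uu+340,vv+185],.067)[:,:2];print("orange",len(w),w.mean(0),np.degrees(np.arctan2(*np.linalg.svd(w-w.mean(0))[2][0])))
```

```text
mouth [ 0.42519634 -0.04436959] 0.11940252710968899 tab [[ 0.56719549 -0.04745449]
 [ 0.55395534 -0.1037326 ]
 [ 0.55995602 -0.07559651]]
0.13833037547753252 -13.046492918527964
bin [[ 0.56009328 -0.24605378]
 [ 0.49840421 -0.41148739]
 [ 0.33649945 -0.35142065]
 [ 0.39447305 -0.18889811]] [ 0.4473675  -0.29946498] [np.float64(0.17520511438894754), np.float64(0.17656109745686657), np.float64(0.17268805623169786), np.float64(0.17255293803055766)]
pucks [[ 0.54084376 -0.03158004]
 [ 0.53635419 -0.06845459]
 [ 0.5266894  -0.10517415]]
[[ 0.33295233 -0.07608005]]
orange 59 [ 0.55964536 -0.07638704] -166.90723063540565
```

```bash
cat > m.py <<'E'
from h import *
from cell import r,optics
TY=np.radians(-13.1); TAB=np.array([.5597,-.0762]); RY=np.radians(7.0); RC=np.array([.464,.311])
rot2=lambda a:np.array([[np.cos(a),-np.sin(a)],[np.sin(a),np.cos(a)]])
TRAY=TAB-rot2(TY)@[.071,0]
BIN=np.array([.447,-.299]); BY=np.radians(-20)
def quat(yaw): return (R.from_euler("z",yaw)*R.from_euler("x",np.pi)).as_quat()
def best(p,yaw,alts=(0,np.pi)):
    """of the half-turn alternatives the yaw that IK reaches with the wrist nearest mid-range"""
    o=[]
    for a in alts:
        q=r.inverse_kinematics(list(p),quat(yaw+a))
        if q is not None: o.append((abs(q[5])+.3*abs(q[5]-r.current_q()[5]),yaw+a))
    return min(o)[1]
def look(name=None):
    d=optics.get_image("top")
    if name: cv2.imwrite(f"pics/{name}.png",d["pixels"][:,:,::-1])
    return d
def pick(exp,full,roi=(228,362,150,284)):
    c=[s for s in syringes(look(),roi) if (s[2]>.1)==full and np.hypot(*(s[0]-exp))<.07]
    if not c: raise SystemExit(f"not seen near {exp}")
    s=min(c,key=lambda s:np.hypot(*(s[0]-exp))); mid,a,L=s[:3]; print("at",mid.round(3),np.degrees(a).round(1),L.round(3))
    r.set_gripper(.45,20)
    yaw=best([*mid,.15],a); r.move_to([*mid,.12],quat(yaw)); r.move_linear([*mid,.026],vel=.12)
    r.set_gripper(0.0,20); print("opening",r.current_opening(),"F",np.round(r.current_contact_force(),1))
    r.move_linear([*mid,.15],vel=.2); print("lifted",r.current_opening())
    return yaw,a
def place(xy,z,yaw,up=.16):
    r.move_to([*xy,up],quat(yaw)); r.move_linear([*xy,z],vel=.1)
    print("F",np.round(r.current_contact_force(),1)); r.set_gripper(.32,20); r.move_linear([*xy,up],vel=.2)
def rack(i,yaw):
    """yaw: tool yaw in the grasp; the rack yaw nearest to it is used"""
    y=[-.069,-.023,.023,.069][i]; p=RC+rot2(RY)@[0,y]
    place(p,.051+.017+.001,best([*p,.16],RY),.17)
E
python3 - <<'E'
from m import *
y,a=pick([.387,.063],True); rack(0,y)
print(r.current_t()); d=look("p1")
for x in syringes(d,(150,362,150,284)): print(np.round(x[0],3),round(np.degrees(x[1]),1),round(x[2],3))
s=optics.get_image("scene")["pixels"][:,:,::-1]; cv2.imwrite("pics/s1.png",cv2.resize(s[170:340,150:400],None,fx=3,fy=3))
E
```

```text
at [0.387 0.063] -11.7 0.111
opening 0.17529178831457237 F [-1.   0.   7.6]
lifted 0.17234576702577298
F [-0.2 -0.4 -0.3]
7.7167
[ 0.638 -0.04 ] 14.1 0.085
[0.577 0.218] 2.3 0.111
[0.529 0.143] 16.2 0.12
[0.544 0.075] 10.0 0.087
```

View pics/s1.png

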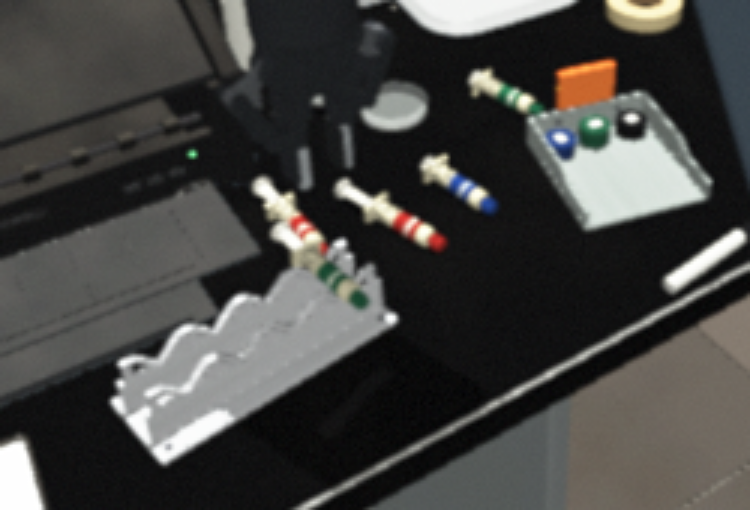

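```bash
sed -i 's/\[\*mid,.026\]/[*mid,.028]/' m.py
python3 - <<'E'
from m import *
y,a=pick([.529,.143],True); rack(1,y)
y,a=pick([.577,.218],True); rack(3,y)
print(r.current_t())
for e,ty in(([.544,.075],.024),([.638,-.04],-.024)):
    y,a=pick(e,False); p=TRAY+rot2(TY)@[-.020,ty]
    place(p,.003+.029,best([*p,.16],TY)); print(r.current_t())
r.move_to([.45,.12,.3],quat(0)); d=look("p2")
a=cv2.imread("pics/p2.png"); cv2.imwrite("pics/c4.png",cv2.resize(a[148:288,168:388],None,fx=3.6,fy=3.6,interpolation=cv2.INTER_CUBIC))
s=optics.get_image("scene")["pixels"][:,:,::-1]; cv2.imwrite("pics/s2.png",cv2.resize(s[170:340,150:400],None,fx=3,fy=3))
E
```

```text
at [0.529 0.143] 16.2 0.12
opening 0.17616304323700993 F [-1.8  0.1  6. ]
lifted 0.17305601461774972
F [-0.1 -0.5 -0.7]
at [0.577 0.218] 2.3 0.111
opening 0.17607603965076163 F [-0.6 -1.1  5.8]
lifted 0.17344552061311416
F [-0.2  0.1 -0.5]
19.325
at [0.544 0.075] 9.8 0.087
opening 0.17093149176422298 F [-1.1 -0.1  5.9]
lifted 0.17607022664192962
F [ 0.5  0.1 -1.8]
25.9333
at [ 0.637 -0.04 ] 14.1 0.086
opening 0.17664654280601905 F [-1.3  0.1  5.1]
lifted 0.17196353859680533
F [ 0.  -0.4 -0.3]
33.7833
```

View pics/c4.png

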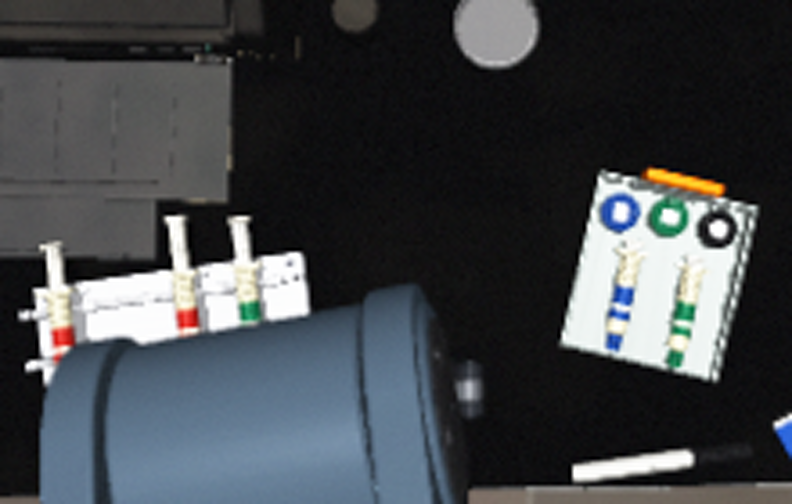

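View pics/s2.png

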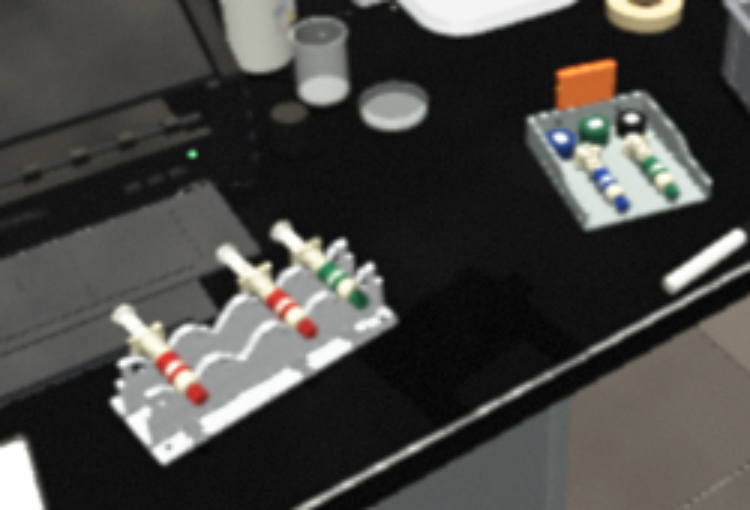

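```bash
cat >> m.py <<'E'
def tcp(M,psi,th,flip):
    """TCP pose holding the scoop with its mouth at M, yaw psi, tilted th mouth down"""
    Rt=R.from_euler("z",psi)*R.from_euler("y",-th)
    return np.asarray(M)+Rt.apply([.138,0,.052]),(Rt*R.from_euler("z",flip*np.pi/2)*R.from_euler("x",np.pi)).as_quat()
MOUTH=np.array([*(TRAY+rot2(TY)@[-.067,0]),.003])
E
python3 - <<'E'
from m import *
for flip in(1,-1):
    p,q=tcp(MOUTH,TY,0,flip); print("grip",p.round(3),np.round(r.inverse_kinematics(list(p),q),2))
    for k in(0,1,2,3):
        psi=BY+k*np.pi/2; 
        for th in(0,30,60,70):
            M=[*(BIN+rot2(psi)@[.02,0]),.10]; p,q=tcp(M,psi,np.radians(th),flip); j=r.inverse_kinematics(list(p),q); print(flip,k,th,p.round(2),None if j is None else np.round(j,2))
E
```

```text
grip [ 0.56  -0.076  0.055] [-0.22  0.65  1.74 -0.    0.75  0.01]
1 0 0 [ 0.6  -0.35  0.15] [-0.6   0.71  1.33  0.    1.1  -0.25]
1 0 30 [ 0.55 -0.34  0.21] [-0.68  0.4   1.77  0.35  0.49 -0.6 ]
1 0 60 [ 0.49 -0.31  0.25] [-0.82  0.26  2.18  2.18  0.5  -2.49]
1 0 70 [ 0.46 -0.31  0.25] [-0.88  0.29  2.3   2.4   0.77 -2.76]
1 1 0 [ 0.5  -0.15  0.15] [-0.38  0.43  1.81  0.    0.89 -1.6 ]
1 1 30 [ 0.49 -0.19  0.21] [-0.69  0.42  1.75  0.53  1.22 -2.16]
1 1 60 [ 0.46 -0.26  0.25] [-0.94  0.59  1.62  0.81  1.66 -2.41]
1 1 70 [ 0.45 -0.28  0.25] [-1.    0.68  1.57  0.88  1.8  -2.45]
1 2 0 [ 0.3  -0.24  0.15] [-0.81  0.22  2.15 -0.    0.78  2.68]
1 2 30 [ 0.34 -0.26  0.21] None
1 2 60 [ 0.41 -0.28  0.25] None
1 2 70 [ 0.43 -0.29  0.25] [-0.58  0.87  1.18 -0.29  2.28  2.87]
1 3 0 [ 0.39 -0.45  0.15] [-0.93  0.55  1.62 -0.    0.97  0.99]
1 3 30 [ 0.41 -0.41  0.21] [-0.66  0.41  1.76 -0.65  0.91  1.65]
1 3 60 [ 0.43 -0.34  0.25] [-0.36  0.48  1.83 -1.18  1.22  2.23]
1 3 70 [ 0.44 -0.32  0.25] [-0.28  0.55  1.83 -1.28  1.37  2.36]Traceback (most recent call last):
  File "<stdin>", line 3, in <module>
    return _wrapfunc(a, 'round', decimals=decimals, out=out)
    return _wrapit(obj, method, *args, **kwds)
    result = getattr(arr, method)(*args, **kwds)
TypeError: unsupported operand type(s) for *: 'NoneType' and 'float'
```

Run:
```python
from m import *
d=dict(np.load("top0.npz")); v,u=np.nonzero(d["depth"]>0);z=d["depth"][v,u];T=np.linalg.inv(d["camera_from_world"])
P=np.c_[(u-d["cx"])/d["fx"]*z,(v-d["cy"])/d["fy"]*z,z]@T[:3,:3].T+T[:3,3]
for y in np.arange(-.3,-.8,-.08):
    print(round(y,2),[(round(x,2),round(float(P[k][:,2].max()),2)) for x in np.arange(.16,.8,.08) if (k:=(abs(P[:,0]-x)<.04)&(abs(P[:,1]-y)<.04)).any()])
for psi in(70,45,25,0):
    for th in(0,20,40,60):
        ps=np.radians(psi);M=[*(BIN+rot2(ps)@[.02,0]),.10]; p,q=tcp(M,ps,np.radians(th),1); j=r.inverse_kinematics(list(p),q)
        print(psi,th,None if j is None else np.round(j,2),(p-.2*R.from_quat(q).apply([0,0,1])).round(2))
```

```text
-0.3 [(np.float64(0.16), -0.74), (np.float64(0.32), 0.09), (np.float64(0.4), 0.09), (np.float64(0.48), 0.09), (np.float64(0.56), 0.12), (np.float64(0.64), 0.12), (np.float64(0.72), 0.02)]
-0.38 [(np.float64(0.16), 0.01), (np.float64(0.24), 0.52), (np.float64(0.32), 0.5), (np.float64(0.4), 0.09), (np.float64(0.48), 0.11), (np.float64(0.56), 0.15), (np.float64(0.64), 0.38), (np.float64(0.72), 0.17)]
-0.46 [(np.float64(0.16), 0.01), (np.float64(0.24), 0.43), (np.float64(0.32), 0.48), (np.float64(0.4), 0.11), (np.float64(0.48), 0.15), (np.float64(0.56), 0.38), (np.float64(0.64), 0.43), (np.float64(0.72), 0.43)]
-0.54 [(np.float64(0.16), 0.01), (np.float64(0.24), 0.35), (np.float64(0.32), 0.39), (np.float64(0.4), 0.15), (np.float64(0.48), 0.37), (np.float64(0.56), 0.38), (np.float64(0.64), 0.42), (np.float64(0.72), 0.42)]
-0.62 [(np.float64(0.16), 0.01), (np.float64(0.24), 0.01), (np.float64(0.32), 0.23), (np.float64(0.4), 0.25), (np.float64(0.48), 0.25), (np.float64(0.56), 0.19), (np.float64(0.64), 0.17)]
-0.7 [(np.float64(0.16), 0.01), (np.float64(0.24), 0.14), (np.float64(0.32), 0.21),
[... 477 characters left out ...]
5]
45 20 [-0.59  0.44  1.72  0.42  0.96 -1.61] [ 0.49 -0.25  0.38]
45 40 [-0.8   0.42  1.78  0.8   1.11 -2.01] [ 0.42 -0.32  0.38]
45 60 [-0.99  0.49  1.81  1.05  1.37 -2.3 ] [ 0.36 -0.39  0.35]
25 0 [-0.45  0.61  1.51  0.    1.02 -0.88] [ 0.59 -0.23  0.35]
25 20 [-0.6   0.46  1.68  0.4   0.86 -1.28] [ 0.5  -0.27  0.38]
25 40 [-0.79  0.38  1.84  0.9   0.88 -1.81] [ 0.41 -0.31  0.38]
25 60 [-0.99  0.4   1.96  1.27  1.11 -2.25] [ 0.33 -0.35  0.35]
0 0 [-0.53  0.68  1.38  0.    1.08 -0.53] [ 0.6  -0.3   0.35]
0 20 [-0.62  0.48  1.64  0.3   0.75 -0.81] [ 0.51 -0.3   0.38]
0 40 [-0.76  0.35  1.89  0.95  0.57 -1.5 ] [ 0.41 -0.3   0.38]
0 60 [-0.93  0.31  2.11  1.65  0.77 -2.28] [ 0.32 -0.3   0.35]
```

```bash
cat >> m.py <<'E'
PSI=np.radians(50); MB=np.array([*(BIN+rot2(PSI)@[.02,0]),.105])
E
python3 - <<'E'
from m import *
p,q=tcp(MOUTH,TY,0,1)
r.set_gripper(.5,80); r.move_to(p+[0,0,.12],q); r.move_linear(p,vel=.1); print("F",np.round(r.current_contact_force(),1))
r.set_gripper(0,80); print(r.current_opening(),np.round(r.current_contact_force(),1))
r.move_linear(p+[0,0,.14],vel=.1); print("lift",r.current_opening(),np.round(r.current_contact_force(),1),np.round(r.current_torque(),2))
for f in(.25,.5,.75,1):
    M=MOUTH+f*(MB-MOUTH); M[2]=.143; a,b=tcp(M,TY+f*(PSI-TY),0,1); r.move_linear(a,b,vel=.08)
print(r.current_t(),r.current_q().round(2) if hasattr(r.current_q(),'round') else r.current_q())
d=optics.get_image("scene")["pixels"][:,:,::-1]; e=look()["pixels"][:,:,::-1]
cv2.imwrite("pics/v1.png",np.hstack([cv2.resize(d[100:320,240:520],(400,314)),cv2.resize(e[130:310,290:519],(400,314))]))
E
```

```text
F [ 0.3 -0.5  0. ]
0.08620657354784411 [ 0.6 -0.   5.8]
lift 0.07855816967423912 [-0.  -0.2 -5.7] [-0.1  -0.24  0.01]
41.9667 [-0.39  0.46  1.64  0.    1.04 -1.26]
```

View pics/v1.png

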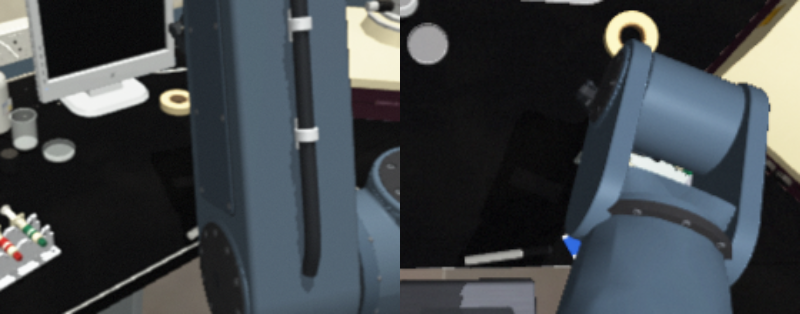

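Run:
```python
from m import *
def go(z,th,v): 
    M=MB.copy();M[2]=z; r.move_linear(*tcp(M,PSI,np.radians(th),1),vel=v)
go(.105,0,.05)
for th in(8,16,24,32,40,48,55,60):
    go(.105,th,.06); r.sleep(.4 if th>16 else .1); print(th,np.round(r.current_contact_force(),1),round(r.current_opening(),3),round(r.current_t(),1))
r.sleep(1.0); print(np.round(r.current_contact_force(),1),np.round(r.current_torque(),2))
cv2.imwrite("pics/v2.png",np.hstack([cv2.resize(optics.get_image(n)["pixels"][100:320,240:520,::-1],(400,314)) for n in("scene","top")]))
```

```text
8 [ 0.2 -0.2 -4.9] 0.081 43.6
16 [-0.1 -0.3 -5. ] 0.08 44.2
24 [ 0.7  0.6 -4. ] 0.082 45.0
32 [ 0.1  0.3 -2.6] 0.086 45.9
40 [-0.2 -0.3 -2.2] 0.079 46.8
48 [ 0.4  0.1 -3.6] 0.086 47.7
55 [ 0.4  0.  -3.4] 0.086 48.6
60 [ 0.3 -0.5 -3.1] 0.083 49.3
[-0.3 -0.6 -3.2] [-0.7   0.53  0.09]
```

View pics/v2.png

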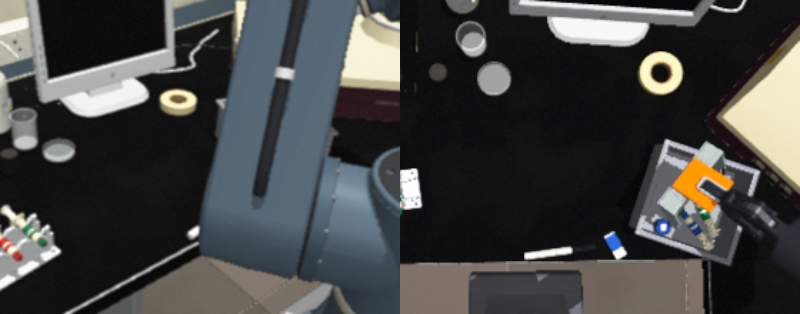

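Run:
```python
from m import *
M=MB.copy(); M[2]=.15; r.move_linear(*tcp(M,PSI,np.radians(60),1),vel=.1)
for th in(40,20,0): r.move_linear(*tcp(M,PSI,np.radians(th),1),vel=.1)
for f in(.75,.5,.25,0):
    M=MOUTH+f*(MB-MOUTH); M[2]=.143; r.move_linear(*tcp(M,TY+f*(PSI-TY),0,1),vel=.1)
p,q=tcp(MOUTH,TY,0,1); print(np.round(r.current_contact_force(),1))
r.move_linear(p+[0,0,.01],vel=.1)
for z in(.006,.004,.003,.002,.001,0):
    r.move_linear(p+[0,0,z],vel=.03); F=r.current_contact_force(); print(z,np.round(F,1))
    if F[2]>0: break
r.set_gripper(.5,20); r.sleep(.3); r.move_linear(p+[0,0,.15],vel=.15)
r.move_to([.3,-.3,.35],quat(0)); print(r.current_t())
e=look("fin")
o=cv2.imread("pics/fin.png"); cv2.imwrite("pics/v3.png",cv2.resize(o[130:300,165:505],(800,400),interpolation=cv2.INTER_CUBIC))
s=optics.get_image("scene")["pixels"][:,:,::-1]; cv2.imwrite("pics/v4.png",cv2.resize(s[150:320,150:420],None,fx=2.9,fy=2.9))
```

```text
[ 0.5 -0.1 -2.2]
0.006 [ 0.3 -0.2 -3.2]
0.004 [ 0.2  0.2 -3.3]
0.003 [-0.7  0.5 -3.6]
0.002 [ 1.1  0.4 -3.4]
0.001 [-0.6  0.7 -3. ]
0 [-1.7  0.4  3.5]
61.0667
```

View pics/v3.png

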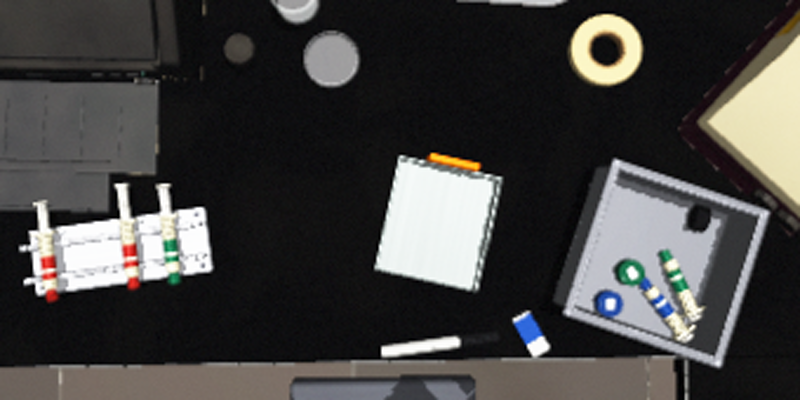

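View pics/v4.png

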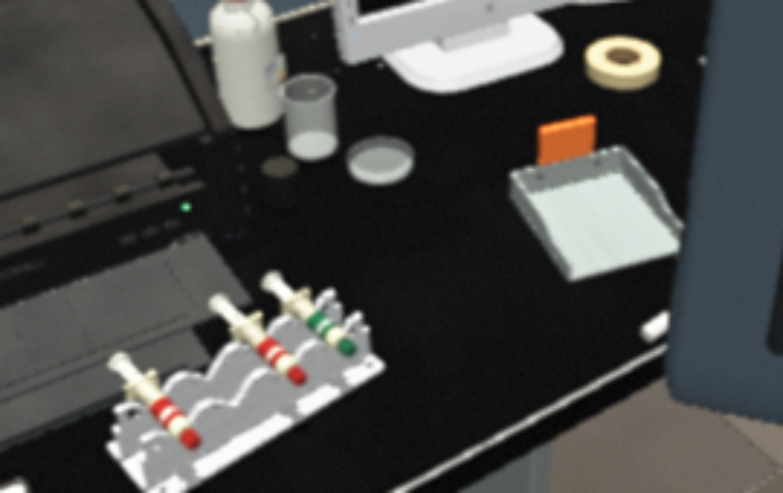

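```bash
python3 -c "
from m import *
print(r.current_contact_force()); r.hand_in()"
```

```text
[0.18640994 0.43236909 1.13969042]
the job is handed in; nothing more can be done
```

The job is done and handed in at about 61 s, well inside the 210 s limit. I found five syringes: three with the plunger pulled out and two empty.

- **Paste syringes:** The three each lie in their own rack notch, gripped by the barrel at the 20 N setting. The last pictures show their plungers still pulled out.
- **Empties and scoop:** Both empties went into the scoop before I tipped it to 60° over the grey bin. The weight on the wrist fell from 5.7 N to about 3.1 N, which matches the bare scoop.
- **Final pictures:**
  - All three scrap mounts and both empties are in the bin.
  - The scoop is empty and back where it stood. I judged its level by eye in the pictures and did not measure it.
  - The dish and beaker look untouched.
- **Forces:** The highest wrist force I read was 7.6 N. It came as the fingers closed on the first syringe. Forces were only read at set points, not continuously.

No check failed. The bin rim measured about 174 mm across instead of the stated 165 mm, which made no difference to the tipping. I saw no syringe knocked aside during the run.

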